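Close the work slide and press in a pedal's stomp switch

ROBOT

A 6-joint arm with a two-finger parallel gripper is mounted at the origin on the work surface. World frame = base frame: x ahead of the robot, y to its left, z up, the work surface at z = 0. Lengths are in m, angles in rad, forces in N, time in s.
With the tool pointing down it reaches from about 0.35 to 0.725 m from the base axis. Payload 6 kg.
Tool frame: the origin (TCP) lies midway between the tips of the shut fingers; the grasp point (between the pads) lies 19 mm behind it; z points along the fingers, y is the line along which they close (so a half turn about z gives the same grasp; the last joint's range is limited). The gripper opens to 85 mm and grips with 20 to 120 N. Pads are 22 mm wide; open, the fingers measure 114 mm over their backs; the gripper's body (76 mm by 85 mm) begins 54 mm behind the grasp point. The pads swing forward as they close: fully open they stand 13 mm farther back than shut.
Start: joints at [-0.808, 0.04, 0.085, 0, -1.615, -0.334], TCP at [0.249, -0.546, 0.231] pointing down, gripper open.
Joint ranges: [-2.56, 2.56], [-1.29, 2.01], [-1.08, 1.49], [-3.29, 1.98], [-2.81, -0.18], [-2.99, 2.99]. Speed limits (rad/s): [2.57, 2.57, 3.01, 3.14, 3.14, 3.14].

INTERFACE

Orientations are given as a unit quaternion [x, y, z, w].
In Python, from workcell import observe, vision, bot gives the robot as it stands. The module is installed in compiled form; this text tells all that it offers.
- The arm moves only by the shell command python3 -m handwheel 'ROWS'. ROWS is JSON, a list that holds one entry, the list of rows, each a list of 7 numbers: the shift along the tool's x, y, z in m, then the turn, a rotation vector about the tool's x, y, z in degrees, then the finger opening in m, from 0 to 0.0854. A call has 1 to 8 rows; each row is the pose to reach, as a shift and turn from the pose commanded when the call began, along the tool's axes at that moment; what a row does not reach only later rows make up. A row lasts 1/10 s, in which the tool goes at most 50 mm and 8.59 degrees, less where a joint would pass 70% of its speed; a pose out of reach is approached as far as the arm can. A call with a gripper value outside its range is refused whole. The fingers move at their own pace and stop on an object; the grip force is fixed at half the most. Time passes only in rows, so rows that repeat a pose let the fingers close. It gives the time, the measured TCP pose, the force, the opening and the grip force at its end, in the units of the state.
- observe(): the state, without advancing time (a new reading comes with each control period).
- vision.capture(name): name is "scene" or "side" or "wrist"; returns a dict with "frame" (384x512x3 uint8, red, green, blue), "mtx" (3x3 intrinsics, pixels), "distortion" ([k1, k2, p1, p2, k3] as OpenCV has them; the pictures are not rectified), "R" (3x3) and "t" (3): a world point X has camera coordinates R X + t. Camera axes: x right, y down, z forward; pixel columns grow to the right and rows downward; lengths in m; the calibration is good to about 2 mm. A picture is of the moment at which its call begins. There is no depth.
- bot.finish_job(): hands the job in; it is judged then, once.
The state is a dict: "time_s": time; "qpos": joint angles; "qd": joint speeds; "joint_efforts": joint torques, N m; "ee_pos": TCP position; "tool_rot": TCP orientation; "ft_force": force on the tool from outside, world axes, zero at the start; "moment": the same for the moment, N m; "gripper_width": opening from 0.0 (shut) to 1.0 (fully open); "grip_force": force on a finger pad.
Only numpy, scipy, OpenCV 4.12 (cv2) and the standard library are available. Lean on these libraries where they do the work, as an engineer would, in place of code of your own. Each camera call takes 0.05 s, during which the arm holds its last target. There are 200 camera calls.

TASK

With the fingertips, push the yellow plate so that the work slide carries the red pedal enclosure fully home under the hand press's ram. Only then push the press's lever down to its stop, keep it there for a moment, let it spring back up, and move clear. Nothing is to be picked up or lifted, do not touch the freshly painted red enclosure, and leave the other things on the bench where they are.

Things in the scene. Friction and masses are not known exactly. Their poses are not given: they have to be found in the camera images.
- press: Green cast-iron hand press, bolted down. Origin on the bench straight below the ram; x runs front to back, y to the lever side, z up; offsets below are in these axes. In mm: base x -120 to 150, y -95 to 95, 22 high; column x 75 to 140 behind the ram; overhanging head x -45 to 135, y -40 to 40, heights 140 to 235. The steel ram (24 wide, end 123 high) comes down with the lever.
- work_slide (a joint): Aluminium work slide on the press base: 0 = fully out (its start), 0.085 m = fully home against its stop. It moves along the press's +x, takes about 3 N to push, has no spring and stays where it is left.
- push_face (a point): Centre of the front (-x) face of the yellow push plate that stands upright on the slide's tongue: plate 100 mm wide (y), 10 mm thick, heights 23 to 79 mm above the bench, this point at 55 mm. It moves with the slide: at x -220 mm out, -135 mm home, y 0. Push it towards +x.
- nest (a point): Centre of the floor of the slide's shallow nest, 32 mm above the bench, moves with the slide: x -85 mm out, 0 home. Nest walls 12 mm high; the enclosure has 3 mm play in it on each side.
- lever (a joint): Hinge of the press's steel lever (shaft along y at x 20, height 190 mm): 0 = up (rest, 30 degrees above level), grows as its grip is pushed down, 0.785 rad = stop at the bottom (15 degrees below level). A spring returns it; holding the grip down takes about 3 N at the top to 6 N at the bottom, plus a little damping.
- lever_grip (a point): Centre of the lever's black cylindrical grip, 28 mm diameter, 60 mm long along y. It swings about the shaft on a 190 mm radius, at y 150 mm: from x -145, height 285 mm when up to x -164, height 141 mm at the stop. Push on its top.
- enclosure: Glossy red die-cast pedal enclosure, 60 (x) x 112 (y) x 31 mm with a chrome stomp switch standing 18 mm above its top, loose in the nest of the slide, long side across. Origin at the centre of its underside. Rides with the slide; not to be touched or lifted.
- switch_a: Loose stomp switch, blue 18 mm body with chrome bush, 36 mm tall, upright; origin at the centre of its underside. Bystander.
- switch_b: Second stomp switch like the first. Bystander.
- knob_cap: Black bakelite knob cap, 26 mm diameter, 16 mm tall; origin at the centre of its underside. Bystander.
- nut_driver: Nut driver lying along its x: yellow handle 100 x 28 x 28 mm (x -80 to 20 mm), steel shaft and socket out to x 130 mm; origin on its underside. Bystander.
- bare_enclosure: Unpainted aluminium enclosure, 60 x 112 x 31 mm; origin at the centre of its underside. Bystander.

How it is judged:
On the way, in this order (a step that is already met when the one before it is completed fails the run):
1. the slide is pushed fully home with the lever still up (value of joint work_slide above 0.0815 m and value of joint lever below 0.15 rad), for 0.2 s.
2. the lever is pushed down to its stop with the slide home (value of joint work_slide above 0.0815 m and value of joint lever above 0.72 rad), for 0.2 s.
At the end, for the whole second after the job is handed in: The slide is within 3.5 mm of fully home, the lever has sprung back up (within 0.1 rad), the red enclosure sits flat in its nest (within 8 mm) at rest, and every bystander is within 15 mm of its start (value of joint work_slide above 0.0815 m and value of joint lever below 0.1 rad and velocity of joint lever below 0.1 rad/s and linear speed of enclosure below 0.02 m/s and horizontal distance between enclosure and nest below 0.008 m and z of enclosure in the frame of press below 0.037 m and angle between enclosure's own z axis and vertical below 0.08 rad and distance of each of switch_a, switch_b, knob_cap, nut_driver, bare_enclosure from where it was at the start of the episode below 0.015 m); the robot touches nothing.
It fails at once if the lever is pushed down (past 0.25 rad) before the slide is home (value of joint lever above 0.25 rad and not (value of joint work_slide above 0.0815 m)).
It fails at once if the red enclosure is touched by the robot (contact force between any of the fingers, the arm and enclosure above 0.5 N).
It fails at once if the red enclosure is lifted or tipped (z of enclosure in the frame of press above 0.042 m or angle between enclosure's own z axis and vertical above 0.2 rad).
It fails at once if a bystander is moved or lifted by more than 15 mm (distance of any of switch_a, switch_b, knob_cap, nut_driver, bare_enclosure from where it was at the start of the episode above 0.015 m).
It also fails if it takes over 61 s, if anything falls off the work surface, if the arm or the gripper's body presses on something with over 40 N, if the wrist force passes 120 N, or if a joint passes its speed limit or range.

## Working session

There is one attempt and no reset: what is moved stays moved. The work goes in short steps, Python scripts to look and compute and a shell command to move; the robot and the scene stay as the last step left them, time stands still between calls to the robot, and variables do not carry over. Pictures are saved under pics/ and viewed, at most 10 in all, crops included, and the job is handed in when it is done.

```bash
mkdir -p pics
python3 - <<'E'
from workcell import observe, vision
import cv2,pickle
d={}
for n in("scene","side"):
    c=vision.capture(n);d[n]=c;cv2.imwrite(f"pics/{n}0.png",c["frame"][:,:,::-1]);print(n,c["R"],c["t"])
pickle.dump(d,open("cap.pkl","wb"))
s=observe();print(s)
E
```

```text
scene [[ 0.62800068  0.77813153  0.01124557]
 [ 0.59026798 -0.46686645 -0.65849786]
 [-0.50714776  0.42017501 -0.75249858]] [-0.3801427  -0.2014603   1.58475372]
side [[-0.99304813 -0.11696658  0.01319998]
 [-0.09707693  0.75039985 -0.65381658]
 [ 0.06656943 -0.65055275 -0.75653793]] [0.57533806 0.1435384  1.33824196]
{'time_s': 0.1, 'qpos': array([-8.08284781e-01,  4.07561751e-02,  8.39573647e-02, -3.95526012e-04,
       -1.61551389e+00, -3.33737679e-01]), 'qd': array([ 0.00056364, -0.00226771,  0.00228185,  0.00214213, -0.00014233,
        0.00182524]), 'joint_efforts': array([-4.13880873e-03, -3.69348693e+01,  3.48280227e+01,  6.95169345e+00,
       -4.55225440e-03,  3.35370601e-05]), 'ee_pos': array([ 0.24942169, -0.54538726,  0.23040442]), 'tool_rot': array([-2.12756863e-01,  9.77104858e-01,  7.50065415e-04, -2.26452274e-04]), 'ft_force': array([ 0.35747503, -0.95252892, -0.40169615]), 'moment': array([-0.01002526,  0.03978776, -0.05560561]), 'grip_force': 0.0, 'gripper_width': 0.9968107458259707}
```

View pics/scene0.png

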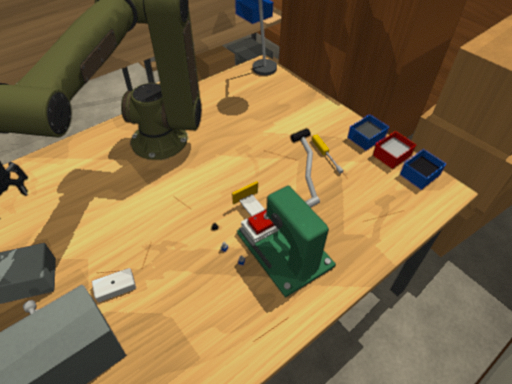

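View pics/side0.png

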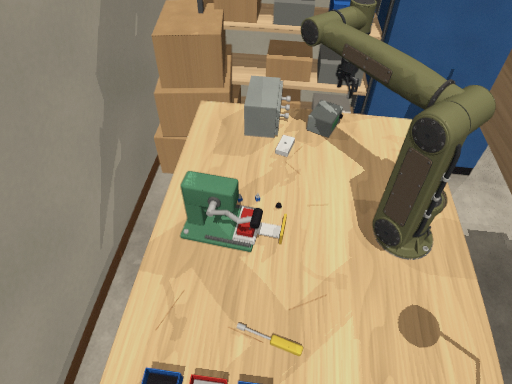

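The scene view shows the yellow plate at about (245,192), the black grip at (300,134), the red enclosure at (261,222) and the base's back corner at (288,294). The side view shows the plate at (283,228) and the grip at (256,216). I'll triangulate the plate and grip next.

```bash
cat > h.py <<'E'
import cv2,numpy as np
def ray(c,uv):
    p=cv2.undistortPoints(np.array([[uv]],float),c["mtx"],np.array(c["distortion"]))[0,0]
    d=c["R"].T@np.array([*p,1]);return -c["R"].T@c["t"],d/np.linalg.norm(d)
def tri(a,ua,b,ub):
    o1,d1=ray(a,ua);o2,d2=ray(b,ub)
    s=np.linalg.lstsq(np.c_[d1,-d2],o2-o1,rcond=None)[0]
    p,q=o1+s[0]*d1,o2+s[1]*d2;return (p+q)/2,np.linalg.norm(p-q)
def plane(c,uv,z):
    o,d=ray(c,uv);return o+d*(z-o[2])/d[2]
def blob(c,lo,hi,box):
    x0,y0,x1,y1=box;h=cv2.cvtColor(c["frame"],cv2.COLOR_RGB2HSV)[y0:y1,x0:x1]
    m=cv2.inRange(h,np.array(lo),np.array(hi))
    n,l,s,ce=cv2.connectedComponentsWithStats(m);i=1+s[1:,4].argmax()
    k=cv2.findContours((l==i).astype(np.uint8),0,2)[0][0]
    return ce[i]+[x0,y0],s[i,4],k.reshape(-1,2)+[x0,y0]
E
python3 - <<'E'
import pickle
from h import *
d=pickle.load(open("cap.pkl","rb"));a,b=d["scene"],d["side"]
Y=((22,150,80),(33,255,255));K=((0,0,0),(179,255,60))
ya,na,ka=blob(a,*Y,(225,175,265,210));yb,nb,kb=blob(b,*Y,(272,205,295,250))
print("plate",ya,na,yb,nb,*tri(a,ya,b,yb)); print(cv2.boxPoints(cv2.minAreaRect(ka)),cv2.boxPoints(cv2.minAreaRect(kb)))
ga,na,ka=blob(a,*K,(285,122,318,146));gb,nb,kb=blob(b,*K,(244,203,268,232))
print("grip",ga,na,gb,nb,*tri(a,ga,b,gb));print(cv2.boundingRect(ka),cv2.boundingRect(kb))
for n,c,bx in(("scene",a,(220,120,350,300)),("side",b,(170,160,300,270))):
    x0,y0,x1,y1=bx;cv2.imwrite(f"pics/{n}c.png",cv2.resize(c["frame"][y0:y1,x0:x1,::-1],None,fx=3,fy=3,interpolation=cv2.INTER_CUBIC))
i=[cv2.imread(f"pics/{n}c.png") for n in("scene","side")]
H=540;o=np.zeros((H,780,3),np.uint8);o[:,:390]=i[0][:540];o[:330,390:]=i[1][:330,:390];cv2.imwrite("pics/both.png",o)
E
```

```text
plate [244.40909091 191.46969697] 264 [282.38961039 227.74025974] 77 [0.46211304 0.07158488 0.05420385] 0.0023224619172502628
[[228.8258  193.18779]
 [256.16516 180.23756]
 [260.70587 189.82353]
 [233.36652 202.77376]] [[278.03848 242.8077 ]
 [283.8846  213.57692]
 [286.3846  214.07692]
 [280.53848 243.3077 ]]
grip [299.89230769 135.02307692] 130 [255.88764045 218.17977528] 178 [0.54767745 0.21482608 0.28413322] 0.000925025719873974
(291, 129, 19, 13) (250, 208, 13, 21)
```

View pics/both.png

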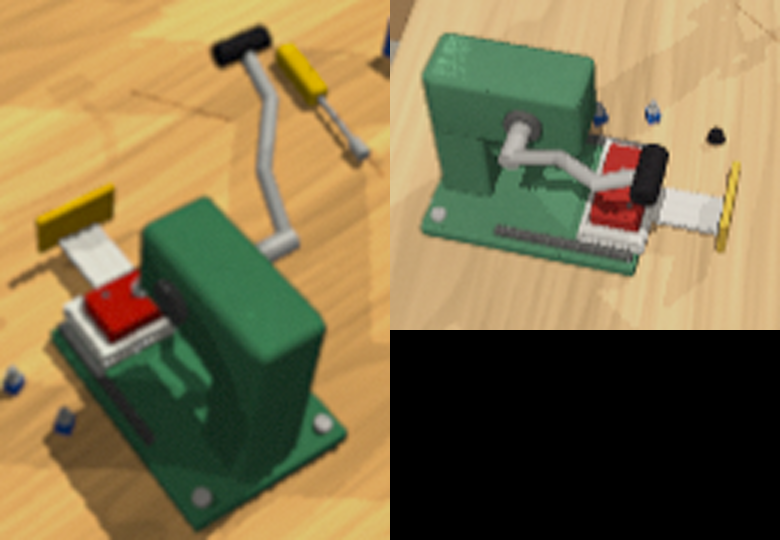

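The crops show the base's back corners at scene (285,297) and (335,264), and the lever-side base edge at side (181,237) to (251,251). The push plate's front is clear. I'll use these to refine the yaw.

Run:
```python
import pickle
from h import *
d=pickle.load(open("cap.pkl","rb"));a,b=d["scene"],d["side"]
def yaw(p,q,off): v=q-p;return np.degrees(np.arctan2(v[1],v[0]))-off,np.linalg.norm(v)
p,q=plane(a,(285,296.7),.022),plane(a,(335,264.3),.022);print(p,q,yaw(p,q,90))
p,q=plane(b,(251,250.7),.022),plane(b,(181.3,237.3),.022);print(p,q,yaw(p,q,0))
p,q=plane(a,(256.2,180.2),.079),plane(a,(228.8,193.2),.079);print(p,q,yaw(q,p,90))
p,q=plane(b,(285.1,213.8),.079),plane(b,(279.3,243),.079);print(p,q,yaw(p,q,90))
P=np.array([.4635,.0716]);G=np.array([.5477,.2148])
for y in(-4,-5,-6,-7):
    t=np.radians(y);R=np.array([[np.cos(t),-np.sin(t)],[np.sin(t),np.cos(t)]])
    o1=P-R@[-.215,0];o2=G-R@[-.145,.150];print(y,o1,o2,"face",o1+R@[-.22,0])
```

```text
[ 0.8202333 -0.0640964  0.022    ] [0.83552999 0.12309546 0.022     ] (np.float64(-4.6716390496505795), np.float64(0.18781582426989848))
[0.56590561 0.16246729 0.022     ] [0.82398056 0.13857817 0.022     ] (np.float64(-5.288604450037286), np.float64(0.2591782581102416))
[0.4630245  0.11998179 0.079     ] [0.45245014 0.01370009 0.079     ] (np.float64(-5.681872506011743), np.float64(0.10680644333351698))
[0.45801049 0.02703974 0.079     ] [0.47026837 0.15544014 0.079     ] (np.float64(-5.453275685351485), np.float64(0.12898417562145625))
-4 [0.67797627 0.05660236] [0.68188332 0.0550507 ] face [0.45851218 0.07194878]
-5 [0.67768186 0.05286152] [0.67907487 0.05273321] face [0.45851903 0.07203578]
-6 [0.67732221 0.04912638] [0.67622641 0.05046509] face [0.45852739 0.07212264]
-7 [0.67689742 0.04539809] [0.67333879 0.04824702] face [0.45853727 0.07220935]
```

```bash
cat >> h.py <<'E'
from scipy.spatial.transform import Rotation as Ro
O=np.array([.678,.0515,0]);PR=Ro.from_euler('z',-5.4,degrees=True)
def go(px,py,pz,yaw=180.):
    """shift/turn to TCP at press coords (mm), tool down with tool y at yaw (deg, press frame)"""
    from workcell import observe
    s=observe();R=Ro.from_quat(s["tool_rot"]);p=np.array(s["ee_pos"])
    w=O+PR.apply(np.array([px,py,pz])/1e3)
    y=PR.apply([np.cos(np.radians(yaw)),np.sin(np.radians(yaw)),0]);z=np.array([0,0,-1.])
    T=Ro.from_matrix(np.c_[np.cross(y,z),y,z])
    print("now press mm",(PR.inv().apply(p-O)*1e3).round(1),"F",PR.inv().apply(s["ft_force"]).round(1),"t",s["time_s"],"q",np.degrees(s["qpos"]).round(0),"w",s["gripper_width"])
    print("shift",R.inv().apply(w-p).round(4),"turn",np.degrees((R.inv()*T).as_rotvec()).round(1))
E
python3 -m handwheel '[[[-0.04,0.045,-0.04,0,0,-6,0],[-0.08,0.09,-0.07,0,0,-12,0],[-0.12,0.135,-0.1,0,0,-18,0],[-0.16,0.18,-0.1,0,0,-24,0],[-0.2,0.23,-0.1,0,0,-30,0],[-0.24,0.275,-0.1,0,0,-36,0],[-0.275,0.315,-0.1,0,0,-42,0],[-0.305,0.35,-0.1,0,0,-45,0]]]'
python3 -c "
from h import *
from workcell import vision
go(-265,0,250)
a=[vision.capture(n)['frame'] for n in('scene','side')]
cv2.imwrite('pics/s1.png',cv2.resize(np.hstack(a),(800,300))[:,:,::-1])"
```

```text
time_s: 0.9
ee_pos: [0.3572, -0.1811, 0.3291]
tool_rot: [-0.572, 0.82, -0.0, 0.0]
ft_force: [1.4, -0.3, 0.3]
gripper_width: -0.001
grip_force: 0.0
now press mm [-297.5 -261.8  329.1] F [ 1.4 -0.2  0.3] t 0.9 q [   2.  -26.   -9.   -0. -107.  -23.] w -0.0005882775231737704
shift [-0.2613  0.0357  0.0792] turn [ -0.    0.  -14.8]
```

View pics/s1.png

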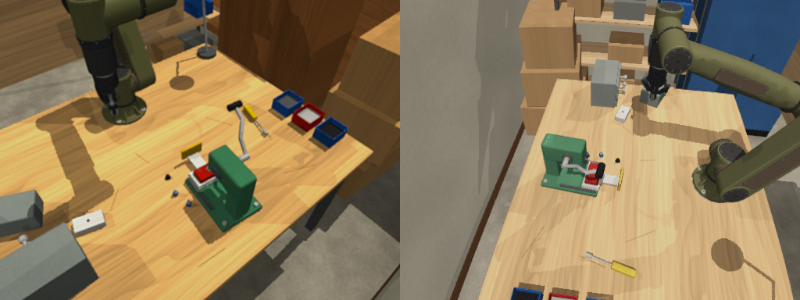

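The arm is clear of everything, and the wrist stands well above the tool.

```bash
python3 -m handwheel '[[[-0.04,0.006,0.01,0,0,-3,0],[-0.08,0.012,0.02,0,0,-6,0],[-0.12,0.018,0.04,0,0,-8,0],[-0.16,0.024,0.06,0,0,-10,0],[-0.2,0.03,0.079,0,0,-13,0],[-0.24,0.034,0.079,0,0,-14.8,0],[-0.261,0.0357,0.079,0,0,-14.8,0],[-0.261,0.0357,0.079,0,0,-14.8,0]]]'
python3 -c "
from h import *
from workcell import vision
go(-260,0,50)
a=[vision.capture(n)['frame'] for n in('scene','side')]
cv2.imwrite('pics/s2.png',cv2.resize(np.hstack(a),(800,300))[:,:,::-1])"
```

```text
time_s: 1.8
ee_pos: [0.415, 0.0757, 0.2488]
tool_rot: [-0.672, 0.74, 0.0, -0.001]
ft_force: [0.2, -0.1, -0.2]
gripper_width: 0.002
grip_force: 0.0
now press mm [-264.1   -0.6  248.8] F [ 0.2 -0.1 -0.2] t 1.8 q [ 38. -25. -17.  -0. -99. -44.] w 0.0015799299250271366
shift [-0.0009 -0.0045  0.1988] turn [ 0.1 -0.1 -0.1]
```

View pics/s2.png

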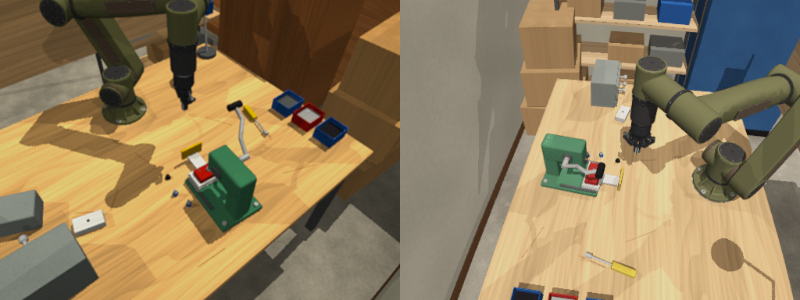

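The tool is in front of the plate. The forearm offset link is on the lever side, so I'll check its height against the grip.

Run:
```python
import pickle
from h import *
d=pickle.load(open("cap.pkl","rb"));a,b=d["scene"],d["side"]
s=1024/800
print(tri(a,(182*s,10*s),b,(250*s,72*s)))
for z in(.4,.5,.6):print(z,plane(b,(250*s,72*s),z),plane(b,(306*s,130*s),z),plane(a,(182*s,10*s),z))
from workcell import vision
c=vision.capture("wrist");print(-c["R"].T@c["t"],c["R"])
f=vision.capture("side")["frame"][50:250,250:500];cv2.imwrite("pics/s3.png",cv2.resize(f,(750,600))[:,:,::-1])
```

```text
(array([0.41320848, 0.08472246, 0.6337943 ]), np.float64(0.01033363184532841))
0.4 [ 0.37737374 -0.27905863  0.4       ] [0.17539265 0.07024422 0.4       ] [-0.00786826  0.38696269  0.4       ]
0.5 [ 0.39437898 -0.12029737  0.5       ] [0.22130668 0.17901109 0.5       ] [0.16818202 0.25881316 0.5       ]
0.6 [0.41138422 0.03846389 0.6       ] [0.2672207  0.28777797 0.6       ] [0.3442323  0.13066362 0.6       ]
[ 0.40629163 -0.00830492  0.39399273] [[-0.9951403   0.09844923  0.00188189]
 [ 0.0938276   0.94228034  0.32140962]
 [ 0.02986926  0.32002424 -0.94693839]]
```

View pics/s3.png

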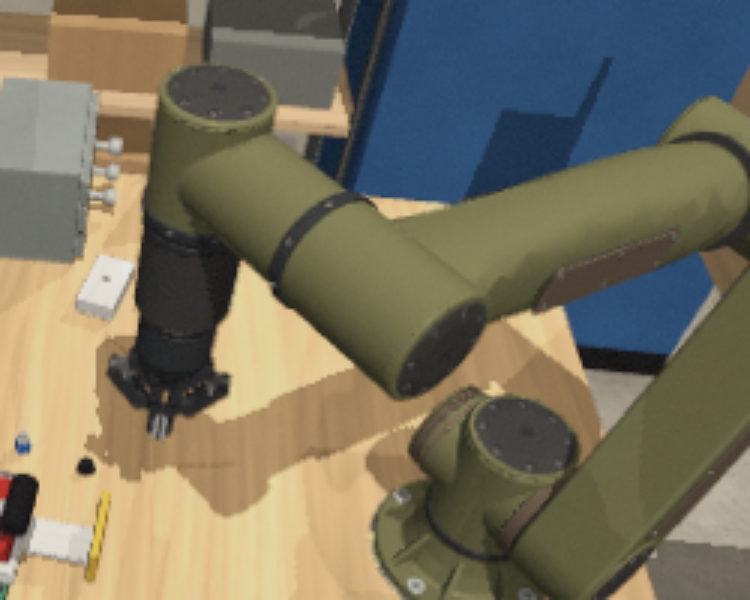

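The offset link's bottom is about 0.26 m above the TCP. Pushing at z = 0.06 and slightly to -y therefore clears the grip.

```bash
python3 -m handwheel '[[[0.015,0,0.03,0,0,0,0],[0.015,0,0.07,0,0,0,0],[0.015,0,0.11,0,0,0,0],[0.015,0,0.15,0,0,0,0],[0.015,0,0.18,0,0,0,0],[0.015,0,0.189,0,0,0,0],[0.015,0,0.189,0,0,0,0]]]'
python3 -c "
from h import *
go(-240,-15,60)"
```

```text
time_s: 2.7
ee_pos: [0.4132, 0.0582, 0.0607]
tool_rot: [-0.671, 0.741, 0.0, -0.001]
ft_force: [-0.5, 0.5, 0.9]
gripper_width: -0.0
grip_force: 0.0
now press mm [-264.3  -18.3   60.7] F [-0.5  0.4  0.9] t 2.7 q [ 36. -26. -37.   0. -79. -42.] w -0.00047950442048185876
shift [-0.0034 -0.0243  0.0007] turn [ 0.1 -0.1 -0.3]
```

```bash
python3 -m handwheel '[[[-0.001,-0.01,0,0,0,0,0],[-0.002,-0.02,0,0,0,0,0],[-0.003,-0.028,0,0,0,0,0],[-0.003,-0.034,0,0,0,0,0],[-0.003,-0.04,0,0,0,0,0],[-0.003,-0.046,0,0,0,0,0],[-0.003,-0.052,0,0,0,0,0],[-0.003,-0.058,0,0,0,0,0]]]'
python3 -m handwheel '[[[0,-0.006,0,0,0,0,0],[0,-0.012,0,0,0,0,0],[0,-0.018,0,0,0,0,0],[0,-0.024,0,0,0,0,0],[0,-0.03,0,0,0,0,0],[0,-0.035,0,0,0,0,0],[0,-0.038,0,0,0,0,0],[0,-0.04,0,0,0,0,0]]]'
python3 -c "
from h import *
go(-150,-15,60)
from workcell import vision
f=vision.capture('side')['frame'][130:280,160:410];cv2.imwrite('pics/s4.png',cv2.resize(f,(750,450))[:,:,::-1])"
```

```text
time_s: 3.5
ee_pos: [0.4719, 0.0564, 0.0611]
tool_rot: [-0.672, 0.741, 0.0, -0.0]
ft_force: [-3.8, 0.8, 3.1]
gripper_width: 0.004
grip_force: 1.9
time_s: 4.3
ee_pos: [0.5114, 0.0524, 0.0608]
tool_rot: [-0.671, 0.741, 0.0, -0.0]
ft_force: [-4.2, -0.3, 1.0]
gripper_width: 0.003
grip_force: 1.7
now press mm [-165.9  -14.8   60.8] F [-4.1 -0.7  1. ] t 4.3 q [ 28.  -8. -23.  -0. -75. -34.] w 0.003212023925112361
shift [ 0.0002 -0.0159  0.0008] turn [ 0.  -0.  -0.2]
```

View pics/s4.png

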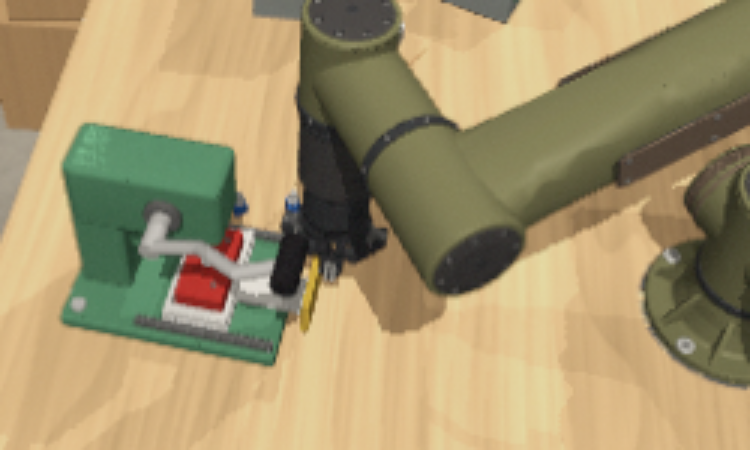

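The plate and slide are moving in, the fingertips are on the plate, and the arm is clear of the lever. I'll continue to the stop, watching the force.

```bash
python3 -m handwheel '[[[0,-0.003,0,0,0,0,0],[0,-0.006,0,0,0,0,0],[0,-0.009,0,0,0,0,0],[0,-0.011,0,0,0,0,0],[0,-0.012,0,0,0,0,0]]]'
python3 -m handwheel '[[[0,-0.001,0,0,0,0,0],[0,-0.002,0,0,0,0,0],[0,-0.003,0,0,0,0,0],[0,-0.003,0,0,0,0,0]]]'
python3 -c "
from h import *
go(-150,-15,60)"
```

```text
time_s: 4.85
ee_pos: [0.5233, 0.0513, 0.0608]
tool_rot: [-0.671, 0.741, 0.0, -0.0]
ft_force: [-3.3, -0.4, 0.1]
gripper_width: 0.003
grip_force: 1.6
time_s: 5.25
ee_pos: [0.5262, 0.051, 0.0608]
tool_rot: [-0.671, 0.741, 0.0, -0.0]
ft_force: [-2.0, -1.0, -1.7]
gripper_width: -0.001
grip_force: 1.1
now press mm [-151.   -14.8   60.8] F [-1.9 -1.2 -1.7] t 5.25 q [ 27.  -6. -21.  -0. -75. -33.] w -0.0007957932080394162
shift [ 0.0002 -0.001   0.0008] turn [ 0.  -0.  -0.2]
```

```bash
python3 -m handwheel '[[[0,-0.001,0,0,0,0,0],[0,-0.002,0,0,0,0,0],[0,-0.003,0,0,0,0,0],[0,-0.003,0,0,0,0,0]]]' | grep -E "ee|ft"
python3 -m handwheel '[[[0,-0.001,0,0,0,0,0],[0,-0.002,0,0,0,0,0],[0,-0.003,0,0,0,0,0],[0,-0.003,0,0,0,0,0]]]'| grep -E "ee|ft"
```

```text
ee_pos: [0.5278, 0.0508, 0.0608]
ft_force: [-10.5, 0.4, 3.4]
ee_pos: [0.5281, 0.0507, 0.0607]
ft_force: [-26.6, 3.6, 12.7]
```

Force rises with no motion, so the slide is at its stop. I'll back off, rise and verify.

```bash
python3 -m handwheel '[[[0,0.003,0,0,0,0,0],[0,0.015,0,0,0,0,0],[0,0.04,0,0,0,0,0],[0,0.07,0,0,0,0,0],[0,0.1,0,0,0,0,0],[0,0.1,-0.04,0,0,0,0],[0,0.1,-0.09,0,0,0,0],[0,0.1,-0.14,0,0,0,0]]]' | grep -E "ee|ft"
python3 -m handwheel '[[[0,0,-0.05,0,0,0,0],[0,0,-0.1,0,0,0,0],[0,0,-0.14,0,0,0,0],[0,0,-0.16,0,0,0,0],[0,0,-0.16,0,0,0,0]]]'| grep -E "ee|ft"
python3 - <<'E'
from h import *
from workcell import vision
go(-150,150,350)
a,b=vision.capture("scene"),vision.capture("side")
Y=((22,150,80),(33,255,255));K=((0,0,0),(179,255,60))
ya,na,_=blob(a,*Y,(225,170,290,225));yb,nb,_=blob(b,*Y,(245,205,300,260))
print(ya,na,yb,nb);P=tri(a,ya,b,yb);print("plate press",PR.inv().apply(P[0]-O),P[1])
ga,na,_=blob(a,*K,(285,122,318,146));gb,nb,_=blob(b,*K,(244,203,268,232))
G=tri(a,ga,b,gb);print("grip",PR.inv().apply(G[0]-O),G[1])
i=[a["frame"][100:300,150:400],b["frame"][130:330,150:400]]
cv2.imwrite("pics/s5.png",cv2.resize(np.hstack(i),(800,320))[:,:,::-1])
E
```

```text
ee_pos: [0.433, 0.0603, 0.2037]
ft_force: [1.4, 0.8, 0.3]
ee_pos: [0.434, 0.0604, 0.3654]
ft_force: [-0.4, 0.2, 0.0]
now press mm [-243.8  -14.1  365.4] F [-0.4  0.2  0. ] t 7.35 q [  35.  -19.   -0.    0. -109.  -40.] w 0.0008166983140829535
shift [-0.1644 -0.0929  0.0168] turn [-0.4  0.2 -0.3]
[255.3718593  209.92964824] 199 [262.15384615 214.61538462] 13
plate press [-0.12913726 -0.02384139  0.07063438] 0.015324880500075588
grip [-0.14487743  0.15003808  0.28448559] 0.0007952302874156708
```

View pics/s5.png

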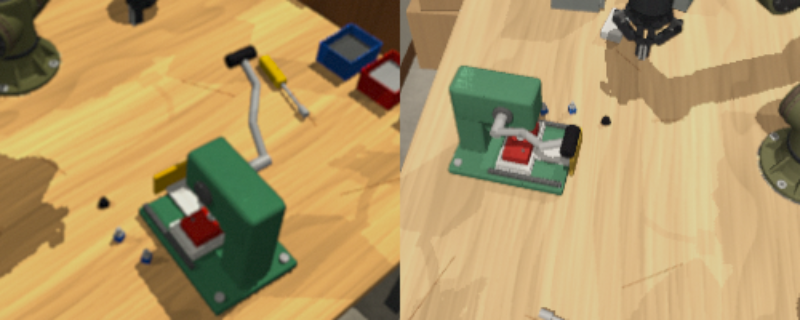

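The slide is home with the red enclosure under the ram, the lever is up and the bystanders look unmoved. The grip triangulates to press (-145,150,284), matching the spec. Next I'll go above it.

```bash
python3 -m handwheel '[[[-0.03,-0.017,0,0,0,0,0],[-0.06,-0.034,0,0,0,0,0],[-0.09,-0.051,0,0,0,0,0],[-0.12,-0.068,0,0,0,0,0],[-0.15,-0.085,0.01,0,0,0,0],[-0.164,-0.093,0.03,0,0,0,0],[-0.164,-0.093,0.05,0,0,0,0],[-0.164,-0.093,0.05,0,0,0,0]]]' | grep -E "ee|ft"
python3 -c "
from h import *
go(-150,150,299)
for t in (20,10,0,-7.5,-15):
    r=np.radians(t);print(t,20-190*np.cos(r),204+190*np.sin(r))"
```

```text
ee_pos: [0.5406, 0.2146, 0.3059]
ft_force: [-0.0, 0.5, -0.9]
now press mm [-152.2  149.5  305.9] F [-0.1  0.5 -0.9] t 8.25 q [  41.    1.   11.   -0. -101.  -47.] w 0.001770576934282272
shift [-0.0006 -0.0022  0.0069] turn [ 0.4 -0.3 -0.2]
20 -158.5415979493226 268.98382723187706
10 -167.11347307231952 236.99315375671677
0 -170.0 204.0
-7.5 -168.37452366102397 179.2000234781902
-15 -163.525906994923 154.82438143052104
```

```bash
python3 -m handwheel '[[[0,0.002,0.01,0,0,0,0],[0,0.005,0.023,0,0,0,0],[0,0.008,0.037,0,0,0,0],[0,0.012,0.053,0,0,0,0],[0,0.015,0.069,0,0,0,0],[0,0.017,0.085,0,0,0,0],[0,0.018,0.1,0,0,0,0],[0,0.018,0.11,0,0,0,0]]]' | grep -E "ee|ft"
python3 -m handwheel '[[[0,-0.001,0.009,0,0,0,0],[0,-0.002,0.017,0,0,0,0],[0,-0.004,0.026,0,0,0,0],[0,-0.006,0.034,0,0,0,0],[0,-0.006,0.04,0,0,0,0],[0,-0.006,0.041,0,0,0,0]]]' | grep -E "ee|ft"
python3 -c "
from h import *
go(-164,150,155)"
```

```text
ee_pos: [0.523, 0.2161, 0.2026]
ft_force: [-4.1, 0.7, 5.6]
ee_pos: [0.5305, 0.2154, 0.162]
ft_force: [1.5, -0.5, 6.0]
now press mm [-162.3  149.3  162. ] F [ 1.5 -0.3  6. ] t 9.65 q [ 42.  -2.  -7.   0. -85. -48.] w 0.004786020790641374
shift [-0.0007  0.0018  0.007 ] turn [-0.2  0.1 -0.2]
```

```bash
python3 -m handwheel '[[[0,0,0.002,0,0,0,0],[0,0,0.004,0,0,0,0],[0,0,0.006,0,0,0,0],[0,0,0.007,0,0,0,0],[0,0,0.007,0,0,0,0]]]' | grep -E "ee|ft"
python3 -m handwheel '[[[0,0,0.001,0,0,0,0],[0,0,0.002,0,0,0,0],[0,0,0.003,0,0,0,0],[0,0,0.003,0,0,0,0]]]' | grep -E "ee|ft"
```

```text
ee_pos: [0.5314, 0.2153, 0.1562]
ft_force: [3.0, -1.0, 6.4]
ee_pos: [0.5317, 0.2153, 0.1547]
ft_force: [2.3, -2.0, 10.1]
```

```bash
python3 -m handwheel '[[[0,0,0.001,0,0,0,0],[0,0,0.002,0,0,0,0],[0,0,0.002,0,0,0,0],[0,0,0.002,0,0,0,0],[0,0,0.002,0,0,0,0]]]' | grep -E "ee|ft"
python3 - <<'E'
from h import *
from workcell import vision
a,b=vision.capture("scene"),vision.capture("side")
i=[a["frame"][100:300,150:400],b["frame"][130:330,150:400]]
cv2.imwrite("pics/s6.png",cv2.resize(np.hstack(i),(800,320))[:,:,::-1])
E
```

```text
ee_pos: [0.5319, 0.2153, 0.1543]
ft_force: [-1.2, -2.6, 16.3]
```

View pics/s6.png

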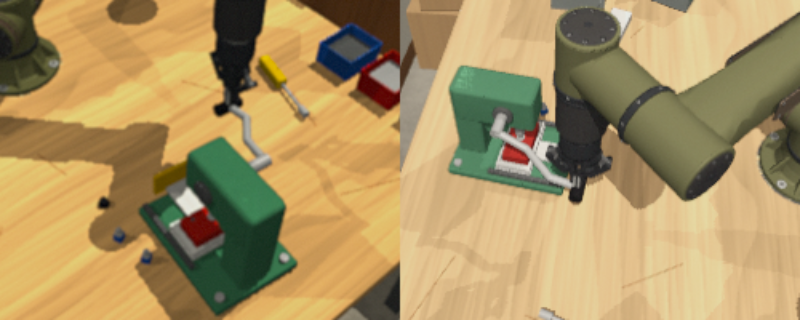

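The lever is at its stop, with force rising and the grip below level. I'll release it along the arc and clear.

```bash
python3 -m handwheel '[[[0,0.003,-0.012,0,0,0,0],[0,0.005,-0.025,0,0,0,0],[0,0.006,-0.04,0,0,0,0],[0,0.006,-0.055,0,0,0,0],[0,0.005,-0.07,0,0,0,0],[0,0.003,-0.085,0,0,0,0],[0,-0.001,-0.1,0,0,0,0],[0,-0.005,-0.114,0,0,0,0]]]' | grep -E "ee|ft"
python3 -m handwheel '[[[0,-0.003,-0.012,0,0,0,0],[0,-0.006,-0.024,0,0,0,0],[0,-0.008,-0.034,0,0,0,0],[0,-0.008,-0.045,0,0,0,0],[0,-0.008,-0.065,0,0,0,0],[0,-0.008,-0.09,0,0,0,0],[0,0.03,-0.1,0,0,0,0],[0,0.07,-0.1,0,0,0,0]]]' | grep -E "ee|ft"
python3 -m handwheel '[[[0.03,0.03,0,0,0,0,0],[0.07,0.05,0,0,0,0,0],[0.11,0.06,0,0,0,0,0],[0.15,0.06,0,0,0,0,0],[0.15,0.06,0,0,0,0,0],[0.15,0.06,0,0,0,0,0]]]' | grep -E "ee|ft"
python3 - <<'E'
from h import *
from workcell import vision
a,b=vision.capture("scene"),vision.capture("side")
K=((0,0,0),(179,255,60))
ga,na,_=blob(a,*K,(285,122,318,146));gb,nb,_=blob(b,*K,(244,203,268,232))
G=tri(a,ga,b,gb);print("grip",PR.inv().apply(G[0]-O),G[1])
i=[a["frame"][100:300,150:400],b["frame"][130:330,150:400]]
cv2.imwrite("pics/s7.png",cv2.resize(np.hstack(i),(800,320))[:,:,::-1])
E
```

```text
ee_pos: [0.5342, 0.2151, 0.2627]
ft_force: [1.4, -1.2, 1.2]
ee_pos: [0.4643, 0.2221, 0.3622]
ft_force: [-1.3, 0.3, 0.8]
ee_pos: [0.3898, 0.0781, 0.3622]
ft_force: [0.1, 1.3, -0.7]
grip [-0.14487743  0.15003808  0.28448559] 0.0007952302874156708
```

View pics/s7.png

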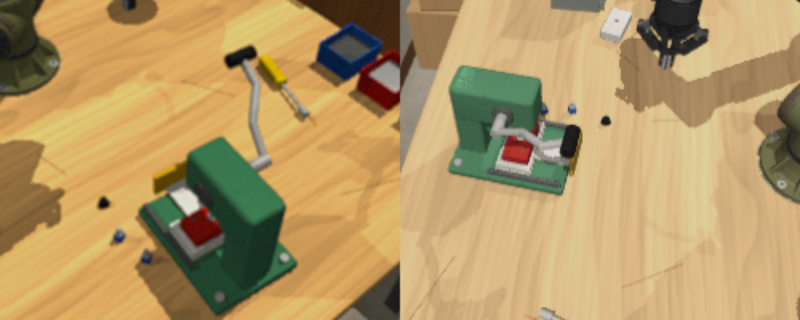

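The lever is back up exactly at its rest position, the slide is home, the bystanders are unmoved and the arm is clear.

```bash
python3 -c "
from workcell import bot
print(bot.finish_job())"
```

```text
the job is handed in; nothing more can be done
None
```

I pushed the slide to its stop, pressed the lever to its stop and held it, then let it spring back up and moved the arm clear. The job is handed in; no verdict was returned, but the last pictures show the slide home, the lever at rest and the bystanders where they started.

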